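# Power up a tablet stand, set its sliding leg to the mark and hold it while closing the cam

## Robot

A 6-joint arm with a two-finger parallel gripper is mounted at the origin on the work surface. World frame = base frame: x ahead of the robot, y to its left, z up, the work surface at z = 0. Lengths are in m, angles in rad, forces in N, time in s.
With the tool pointing down it reaches from about 0.3 to 0.775 m from the base axis. Payload 14.6 kg.
Tool frame: the origin (TCP) lies midway between the tips of the shut fingers; the grasp point (between the pads) lies 19 mm behind it (ctrl.grip_depth is the distance from the TCP to the grasp point, in m); z points along the fingers, x is the direction in which the jaws open and shut, and the axes are right-handed (so a half turn about z gives the same grasp; the last joint's range is limited). The gripper opens to 94 mm and grips with 3 to 60 N. Pads are 16 mm wide; open, the fingers measure 119 mm over their backs; the gripper's body (75 mm by 177 mm) begins 78 mm behind the grasp point.
Start: joints at [1.278, 0.3, 1.521, -0, 1.321, -0.067], TCP at [0.123, 0.536, 0.205] pointing down, gripper open.
Joint ranges: [-3.03, 3.03], [-0.79, 2.21], [0.23, 2.52], [-1.04, 4.18], [0, 3.07], [-2.55, 2.55]. Speed limits (rad/s): [2.22, 2.22, 2.57, 3.14, 3.14, 3.14].

## Interface

Orientations are given as [roll, pitch, yaw] about the fixed x, y, z axes, in that order (R = Rz(yaw) Ry(pitch) Rx(roll)).
In Python, from station import ctrl gives the robot as it stands.
- The arm moves only by the tool play_rows, never from a script. Its argument "steps" is a list that holds one entry, the list of rows, each a list of 7 numbers: the shift along the tool's x, y, z in cm, then the turn, a rotation vector about the tool's x, y, z in rad, then the opening, from 0 (shut) to 1 (fully open). In form: [[[x, y, z, ax, ay, az, hand], ...]]. A call has 1 to 20 rows; each row is the pose to reach, as a shift and turn from the pose measured when the call began, along the tool's axes at that moment; what a row does not reach only later rows make up. A row lasts 1/12 s, in which the tool goes at most 41.7 mm and 7.16 degrees, less where a joint would pass 70% of its speed; a pose out of reach is approached as far as the arm can. A call with a gripper value outside its range is refused whole. The fingers move at their own pace and stop on an object; "force" is the grip in N (left out, the last holds). Time passes only in rows, so rows that repeat a pose let the fingers close. It gives the time, the measured TCP pose, the force and the opening at its end, in the units of the state.
- ctrl.get_obs(): the state, without advancing time (a new reading comes with each control period).
- ctrl.camera(name): name is "scene" or "side" or "wrist"; returns a dict with "frame" (420x560x3 uint8, blue, green, red), "fovy" (degrees; the focal length in pixels is half the picture's height over the tangent of half this angle, whatever the lens; pixels are square), "cx", "cy" (the principal point, pixels), "world_to_cam" (4x4, takes a point from world to camera coordinates). Camera axes: x right, y up, looking along -z (the intrinsics and any distortion apply to the point x, -y, -z); pixel columns grow to the right and rows downward; lengths in m; the calibration is good to about 2 mm. A picture is of the moment at which its call begins. There is no depth.
- ctrl.hand_in(): hands the job in, once; it reports no verdict.
The state is a dict: "time_s": time; "qpos": joint angles; "joint_vel": joint speeds; "tau": joint torques, N m; "ee_pos": TCP position; "eef_rot": TCP orientation; "force": force on the tool from outside, world axes, zero at the start; "moment": the same for the moment, N m; "grip_width": finger opening in m.
Only numpy, scipy, OpenCV 4.12 (cv2) and the standard library are available. Lean on these libraries where they do the work, as an engineer would, in place of code of your own. Each camera call takes 0.05 s, during which the arm holds its last target. There are 200 camera calls.

## Task

Plug the battery block fully home into the socket of the tablet stand and let go of it. Then pull the stand's spring-loaded sliding leg out by its grip bar until the pointer stands at the white mark, pause a moment there, and, holding it at the mark all the while, slide the steel cam lever along the bar until it is fully closed against the end cheek. Finish still holding the leg by its grip bar at the mark (it springs back if released; I shall tighten the lock nut), and leave the other things on the table where they are.

Things in the scene. Friction and masses are not known exactly. Their poses are not given: they have to be found in the camera images.
- stand: Fixed low tablet stand. Base plate 280 x 200 x 8 mm (x -150..130, y -100..100 of its frame); housing x 0..90, y -60..60, its top with the socket 52 mm above the table; thin rods at the rear (x 95..127, y -75..75) up to 100 mm. Origin on the table at x = y = 0 of these figures; z up; the leg comes out on the -x side, roughly towards the robot.
- socket (a point): Centre of the socket's mouth in the top face of the stand's housing, 52 mm above the table; the stand's axes. The hole is rectangular, 40.4 mm along the stand's x and 30.4 mm along its y, 34 mm deep.
- plug: Loose upright battery block, about 120 g, left or right of the stand. Origin: centre of the foot's underside, z up. Black foot 36 (its x) x 26 (its y) mm, 28 mm high (lowest 4.5 mm 30 x 20); above it a grey head 44 x 34 mm, from 28 to 73 mm. Fits the socket with x along the stand's x, either way round; home when the head's shoulder rests on the housing, foot 28 mm below the mouth.
- grip_bar: Grip bar across the leg's outer end. Axes as the stand's, origin on the table under its middle. Bar 12 mm thick (x), 130 long (y -65..65), 50 to 84 mm above the table; the leg's two tubes below it (|y| 26..38) top at 42. Cheek at its +y end (y 55..65, 36 mm in x, up to 90 mm) is the cam's stop; pointer at its -y end. Leg fully in: 54 mm free between bar and housing.
- bar_mid (a point): Middle of the top edge of the grip bar, 84 mm above the table; the stand's axes.
- leg (a joint): How far the leg is pulled out, in m: 0 fully in (as at the start) to 0.085; grows towards the stand's -x. A spring pulls it in with 2.4 N at 0, rising 0.2 N per cm; it goes back in whenever it is not held, whether the cam is open or closed.
- cam (a joint): Cam lever travel along the bar towards the bar's +y, in m: 0 open to 0.035 fully closed; starts at 0 to 0.006. Takes about 2 N to slide and stays where it is left.
- cam_tab (a point): Top middle of the steel cam lever, 93 mm above the table; stand's axes. A saddle astride the bar: 14 mm along the bar (y), 28 mm out to either side of the bar's middle plane (x), 53 to 93 mm high, roller on top to 100 mm. Open at y = 10 mm of the bar, closed at y = 45 mm, 3 mm from the cheek. Fingers astride the bar on its -y side can push it by its flanks.
- mark_line (a point): The white mark: a T-shaped clip beside the black rule on the stand's -y edge, its stem 4 mm wide and sticking out 30 mm to -y, top 20 mm above the table. The point is the stem's inner end, on its middle line; the stand's axes. The leg is at the mark when the bar's middle plane (and pointer) has the same x along the stand as this point.
- mark (a joint): Where the mark is set, in m (0.035 to 0.070 at the start), on the scale of leg: the leg is at the mark when both read the same. Stiff, does not move on its own.
- candle: White candle jar, 62 mm diameter, 62 mm high, loose; stands on the other side of the stand from the plug. To be left alone. Origin under its middle.
- mug: White mug, 80 mm diameter, 95 mm high, loose. To be left alone. Origin under its middle.
- remote: Black remote control, 45 x 170 x 18 mm, lying loose near the robot. To be left alone. Origin under its middle.
- case: Grey spectacle case, 160 x 60 x 35 mm, loose. To be left alone. Origin under its middle.
Mind the look-alikes: they are no part of the job. Of the things that look like the plug, take the one that is nearest to the robot's base at the start.

How it is judged:
On the way, in this order (a step that is already met when the one before it is completed fails the run):
1. the battery block is fully home in the socket and let go of, the leg not yet pulled out (z of plug in the frame of socket below -0.024 m and horizontal distance between plug and socket below 0.004 m and angle between the x axis of plug and the x axis of stand, either way round below 0.15 rad and angle between plug's own z axis and vertical below 0.08 rad and contact force between the fingers and plug below 0.1 N and value of joint leg below 0.02 m), for 0.2 s.
2. the leg is held by its grip bar at the mark, the cam lever still open (x of bar_mid in the frame of mark_line between -0.006 and 0.006 m and contact force between the fingers and grip_bar above 1 N and value of joint cam below 0.012 m), for 0.2 s.
At the end, for the whole second after the job is handed in: Fingers hold the grip bar (over 1 N), leg at rest within 6 mm of the mark, cam within 4 mm of fully closed, battery block still home: foot at least 24 mm below the mouth, within 4 mm of centre, square within 0.15 rad, upright within 0.08 rad (z of plug in the frame of socket below -0.024 m and horizontal distance between plug and socket below 0.004 m and angle between the x axis of plug and the x axis of stand, either way round below 0.15 rad and angle between plug's own z axis and vertical below 0.08 rad and x of bar_mid in the frame of mark_line between -0.006 and 0.006 m and contact force between the fingers and grip_bar above 1 N and value of joint cam above 0.031 m and contact force between plug and grip_bar below 0.1 N and velocity of joint leg between -0.01 and 0.01 m/s); the arm keeps its last pose, push and grip.
It fails at once if the cam lever is more than halfway closed while the leg is more than 9 mm off the mark (value of joint cam above 0.018 m and not (x of bar_mid in the frame of mark_line between -0.009 and 0.009 m)).
It fails at once if another thing on the table is shifted by more than 3 cm (distance of any of candle, mug, remote, case from where it was at the start of the episode above 0.03 m).
It also fails if it takes over 64 s, if anything falls off the work surface, if the arm or the gripper's body presses on something with over 40 N, if the wrist force passes 120 N, or if a joint passes its speed limit or range.

## Working session

There is one attempt and no reset: what is moved stays moved. The work goes in short steps, Python scripts to look and compute and a tool call to move; the robot and the scene stay as the last step left them, time stands still between calls to the robot, and variables do not carry over. Pictures are saved under pics/ and viewed, about 8 in all and at most 12, crops included, and the job is handed in when it is done.

Besides the shell and the picture viewer there is one more tool, called as name(argument=value, ...) on one line, values as JSON. play_rows: Moves the arm, as the interface text tells. Its arguments: {"type":"object","properties":{"steps":{"type":"array"},"force":{"type":"number"}},"required":["steps"]}

```bash
mkdir -p pics; ls
cat > h.py <<'E'
import numpy as np, cv2
from station import ctrl
from scipy.spatial.transform import Rotation as R
def cam(n):
    c=ctrl.camera(n); return c
def ray(c,u,v):
    h=c["frame"].shape[0]; f=h/2/np.tan(np.radians(c["fovy"])/2)
    M=np.array(c["world_to_cam"]); Rm=M[:3,:3]; t=M[:3,3]
    d=np.array([(u-c["cx"])/f,-(v-c["cy"])/f,-1.]); return -Rm.T@t, Rm.T@d
def onz(c,u,v,z):
    o,d=ray(c,u,v); return o+d*(z-o[2])/d[2]
def proj(c,p):
    h=c["frame"].shape[0]; f=h/2/np.tan(np.radians(c["fovy"])/2)
    M=np.array(c["world_to_cam"]); q=M[:3,:3]@np.array(p)+M[:3,3]
    return np.array([c["cx"]+f*q[0]/-q[2], c["cy"]-f*q[1]/-q[2]])
def rel(target):  # world point -> tool axes cm from the TCP
    o=ctrl.get_obs(); Rt=R.from_euler('xyz',o["eef_rot"])
    return Rt.inv().apply(np.array(target)-np.array(o["ee_pos"]))*100
E
python3 - <<'E'
from h import *
import pickle
cs={n:cam(n) for n in("scene","side","wrist")}
pickle.dump(cs,open("c0.pkl","wb"))
for n,c in cs.items():
    print(n,{k:v for k,v in c.items() if k not in("frame","world_to_cam")}, ray(c,280,210))
    cv2.imwrite(f"pics/{n}0.png",c["frame"])
print(ctrl.get_obs())
cv2.imwrite("pics/s0x.png",cv2.resize(cs["scene"]["frame"],(800,600),interpolation=cv2.INTER_CUBIC))
cv2.imwrite("pics/d0x.png",cv2.resize(cs["side"]["frame"],(800,600),interpolation=cv2.INTER_CUBIC))
E
```

```text
pics
scene {'fovy': 55.513308760081095, 'cx': 272.69474176998983, 'cy': 214.43087387369} (array([1.21942906, 0.58933626, 0.75190018]), array([-0.59038404, -0.57984564, -0.5618578 ]))
side {'fovy': 45.74376139977691, 'cx': 289.7358662436071, 'cy': 215.74593058349686} (array([ 0.27088123, -1.11202236,  1.05879956]), array([ 0.18185809,  0.70920644, -0.68152004]))
wrist {'fovy': 63.55148693065588, 'cx': 281.17874192540773, 'cy': 203.72128024381826} (array([0.04509122, 0.55433124, 0.38528773]), array([ 0.28387049, -0.06995923, -0.95649273]))
{'time_s': 0.15, 'qpos': array([ 1.27840099e+00,  3.00328103e-01,  1.52140855e+00, -2.74505734e-05,
        1.32069952e+00, -6.66035554e-02]), 'joint_vel': array([-0.00066953, -0.00203612, -0.00099759, -0.0015439 ,  0.00246191,
       -0.00026288]), 'tau': array([ 8.71784014e-04, -5.31958759e+01, -3.52818561e+01,  7.07829720e-02,
        2.36022274e-02, -9.81552785e-05]), 'ee_pos': array([0.12309026, 0.53585567, 0.20503776]), 'eef_rot': array([-3.14156305e+00,  8.43416323e-04,  1.34501136e+00]), 'force': array([-0.37206094, -0.36632335,  0.36844737]), 'moment': array([ 0.08238496, -0.00037312,  0.03016839]), 'grip_width': 0.09387912462951198}
```

View pics/s0x.png

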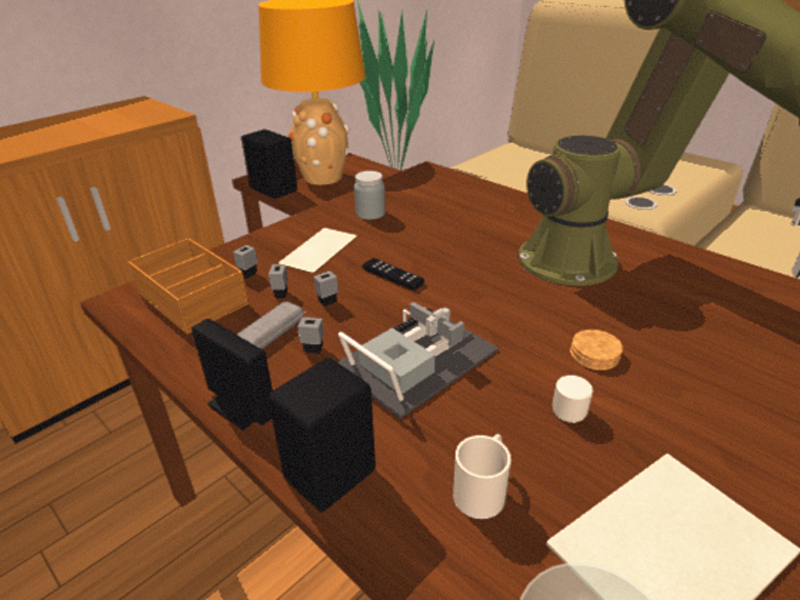

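View pics/d0x.png

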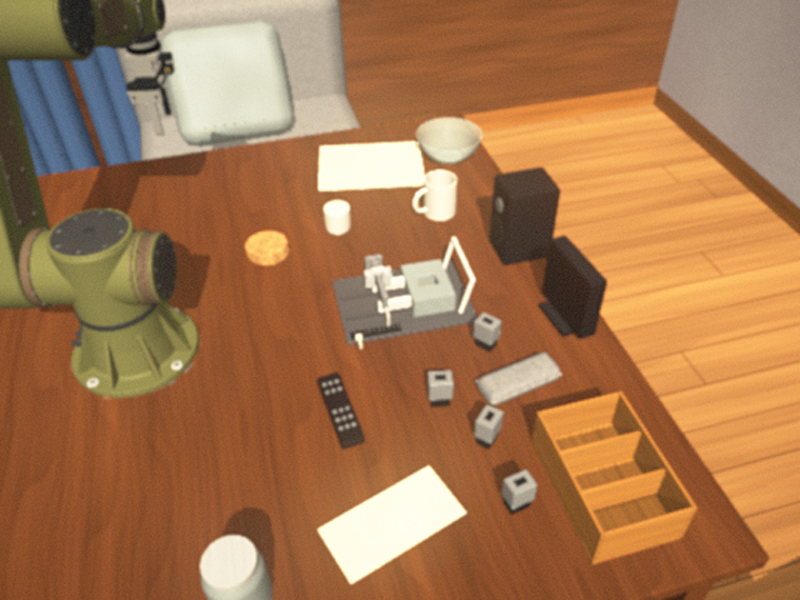

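The side view shows four grey blocks at display px (440,387), (487,330), (488,425) and (518,490). The stand base spans (333,280)-(475,320), and the candle is on its far side. Next I'll compute rough positions.

Run:
```python
from h import *
import pickle
cs=pickle.load(open("c0.pkl","rb"))
c=cs["side"];k=.7
for n,(u,v),z in [("blkA",(440,374),.073),("blkB",(487,319),.073),("blkC",(489,412),.073),("blkD",(519,478),.073),("socket",(431,281),.052),("cTL",(333,280),.008),("cBL",(348,340),.008),("cBR",(475,318),.008),("clip",(359,341),.02),("candle",(337,206),.062),("mug",(440,178),.095),("remote",(340,410),.018),("case",(519,375),.035),("barL",(376,256),.09),("barR",(388,290),.084)]:
    p=onz(c,u*k,v*k,z); print(n,p.round(3),np.hypot(p[0],p[1]).round(3))
c=cs["scene"]
for n,(u,v),z in [("blkA",(325,278),.073),("blkB",(311,324),.073),("socket",(398,352),.052),("cR",(498,347),.008),("cBot",(404,412),.008)]:
    p=onz(c,u*k,v*k,z); print(n,p.round(3))
img=cs["side"]["frame"][165:300,220:380]
cv2.imwrite("pics/crop1.png",cv2.resize(img,(800,675)[:2] if 0 else (711,600),interpolation=cv2.INTER_CUBIC))
```

```text
blkA [ 0.551 -0.299  0.073] 0.627
blkB [ 0.684 -0.188  0.073] 0.71
blkC [ 0.606 -0.406  0.073] 0.73
blkD [ 0.606 -0.545  0.073] 0.815
socket [ 0.619 -0.026  0.052] 0.619
cTL [0.425 0.088 0.008] 0.434
cBL [ 0.417 -0.104  0.008] 0.43
cBR [ 0.688 -0.117  0.008] 0.698
clip [ 0.436 -0.125  0.02 ] 0.454
candle [0.48  0.287 0.062] 0.559
mug [0.737 0.282 0.095] 0.789
remote [ 0.363 -0.284  0.018] 0.461
case [ 0.705 -0.312  0.035] 0.771
barL [0.517 0.044 0.09 ] 0.519
barR [ 0.515 -0.062  0.084] 0.519
blkA [ 0.557 -0.297  0.073]
blkB [ 0.689 -0.183  0.073]
socket [ 0.615 -0.012  0.052]
cR [0.425 0.09  0.008]
cBot [0.692 0.076 0.008]
```

View pics/crop1.png

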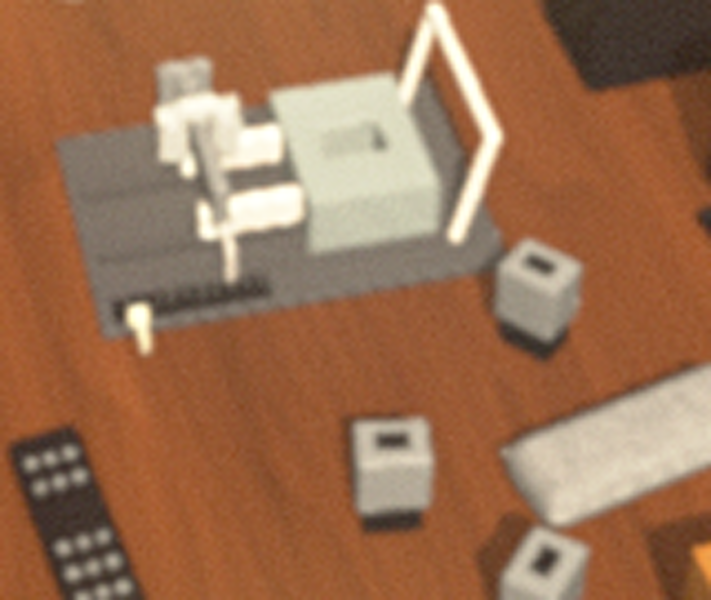

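Run:
```python
from h import *
print(rel((.58,-.10,.25)).round(2))
```

```text
[-51.75  58.77  -4.45]
```

play_rows(steps=[[[-25,29,-4.5,0,0,0.7,1],[-51.7,58.8,-4.5,0,0,1.39,1],[-51.7,58.8,-4.5,0,0,1.39,1],[-51.7,58.8,-4.5,0,0,1.39,1],[-51.7,58.8,-4.5,0,0,1.39,1],[-51.7,58.8,-4.5,0,0,1.39,1],[-51.7,58.8,-4.5,0,0,1.39,1],[-51.7,58.8,-4.5,0,0,1.39,1],[-51.7,58.8,-4.5,0,0,1.39,1],[-51.7,58.8,-4.5,0,0,1.39,1],[-51.7,58.8,-4.5,0,0,1.39,1],[-51.7,58.8,-4.5,0,0,1.39,1],[-51.7,58.8,-4.5,0,0,1.39,1],[-51.7,58.8,-4.5,0,0,1.39,1],[-51.7,58.8,-4.5,0,0,1.39,1],[-51.7,58.8,-4.5,0,0,1.39,1],[-51.7,58.8,-4.5,0,0,1.39,1],[-51.7,58.8,-4.5,0,0,1.39,1],[-51.7,58.8,-4.5,0,0,1.39,1],[-51.7,58.8,-4.5,0,0,1.39,1]]])

```text
time_s: 1.82
ee_pos: [0.5821, -0.1042, 0.2492]
eef_rot: [3.14, 0.001, -0.049]
force: [-1.5, 0.2, -0.6]
grip_width: 0.0939
```

play_rows(steps=[[[0,0,0,0,0,0,1],[0,0,0,0,0,0,1]]])

```text
time_s: 1.98
ee_pos: [0.5819, -0.1043, 0.2484]
eef_rot: [3.141, 0.003, -0.049]
force: [-0.4, -0.4, -0.2]
grip_width: 0.0942
```

Run:
```python
from h import *
import pickle
c=cam("wrist"); pickle.dump(c,open("w1.pkl","wb"))
cv2.imwrite("pics/w1.png",cv2.resize(c["frame"],(800,600),interpolation=cv2.INTER_CUBIC))
o=ctrl.get_obs();print(o["ee_pos"],o["eef_rot"],o["qpos"],ray(c,280,210))
```

```text
[ 0.58174979 -0.10364791  0.2488654 ] [ 3.14054008e+00  2.12917241e-03 -4.86056876e-02] [-0.23763568  0.36578166  1.33335225 -0.00144545  1.44435234 -0.18884748] (array([ 0.5861618 , -0.02385851,  0.42870445]), array([-0.02012153, -0.2924768 , -0.95624659]))
```

View pics/w1.png

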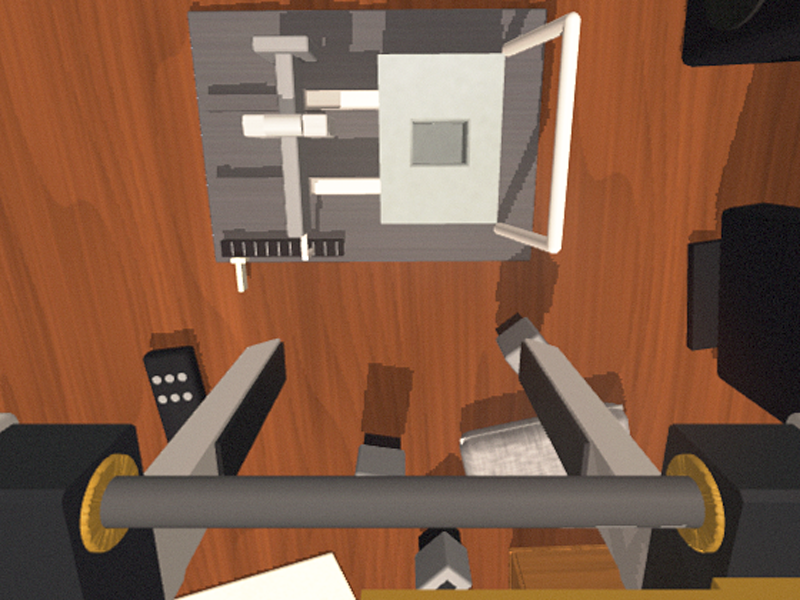

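The wrist view shows the housing at display px (378..504, 54..223), the socket at (411..467, 120..166), the bar top at about x=288, the clip stem at about (240,275), and the plug's shadowed foot at (383,455).

Run:
```python
from h import *
import pickle
c=pickle.load(open("w1.pkl","rb")); f=c["frame"]; k=.7
g=cv2.cvtColor(f,cv2.COLOR_BGR2GRAY)
print(g[100,262:356:2], g[60:160:3,int(395*k)])
# housing and socket
roi=np.zeros_like(g); roi[30:165,258:360]=1
m=((g>165)&(roi>0)).astype(np.uint8)
cn,h=cv2.findContours(m,cv2.RETR_CCOMP,cv2.CHAIN_APPROX_NONE)
for i,q in enumerate(cn):
    a=cv2.contourArea(q)
    if a>300:
        w=np.array([onz(c,u,v,.052)[:2] for u,v in q[:,0]],np.float32)
        r=cv2.minAreaRect(w*1000); print(h[0][i],a,r, cv2.boundingRect(q))
# base plate edge corners, z=.008
for u,v,z in [(190,12,.008),(215,261,.008),(530,261,.008),(240,263,.02),(240,291,.02),(292,238,.084),(284,55,.084),(305,243,.02),(286,125,.1),(281,44,.09)]:
    print((u,v),onz(c,u*k,v*k,z)[:2].round(4))
cr=f[20:215,130:260]; cv2.imwrite("pics/w1c.png",cv2.resize(cr,None,fx=3,fy=3,interpolation=cv2.INTER_CUBIC))
```

```text
[ 95  94 227 223 224 220 218 220 222 221 220 222 220 190 158 162 161 156
 159 156 158 159 159 157 158 159 156 158 154 158 156  91 118 191 216 218
 219 217 221 217 217 217 214 215 179 117 117] [224 225 225 223 225 225 224 223 223 225 223 220 223 221 221 221 219 218
 220 222 222 222 220 221 221 220 220 218 219 223 221 221 186 121]
[-1  1  3 -1] 10161.5 ((613.1757202148438, -20.131576538085938), (110.07856750488281, 131.64247131347656), 0.7685714364051819) (258, 30, 102, 131)
[-1 -1 -1  2] 1248.0 ((614.1212768554688, -18.662967681884766), (32.52809524536133, 42.654998779296875), 87.15739440917969) (288, 84, 41, 33)
(190, 12) [0.4263 0.0889]
(215, 261) [ 0.4149 -0.1083]
(530, 261) [ 0.6944 -0.122 ]
(240, 263) [ 0.4412 -0.1087]
(240, 291) [ 0.4376 -0.1337]
(292, 238) [ 0.5038 -0.079 ]
(284, 55) [0.512  0.0407]
(305, 243) [ 0.4991 -0.0941]
(286, 125) [ 0.512  -0.0032]
(281, 44) [0.5122 0.046 ]
```

View pics/w1c.png

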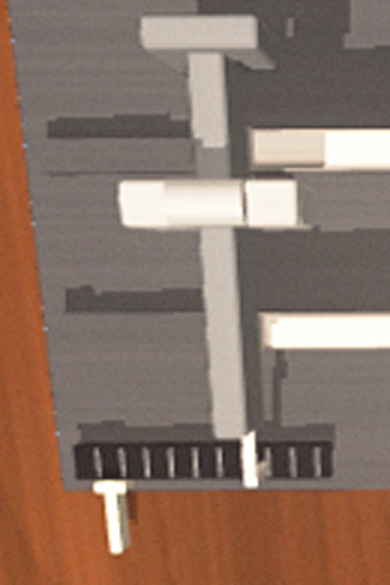

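The socket centre is at (0.614,-0.019), the stand yaw is about -0.05, and the mark needs roughly 63 mm of pull. Next I'll look at the plug the same way.

play_rows(steps=[[[-1.4,28.2,0,0,0,0,1],[-1.4,28.2,0,0,0,0,1],[-1.4,28.2,0,0,0,0,1],[-1.4,28.2,0,0,0,0,1],[-1.4,28.2,0,0,0,0,1],[-1.4,28.2,0,0,0,0,1],[-1.4,28.2,0,0,0,0,1],[-1.4,28.2,0,0,0,0,1],[-1.4,28.2,0,0,0,0,1],[-1.4,28.2,0,0,0,0,1],[-1.4,28.2,0,0,0,0,1],[-1.4,28.2,0,0,0,0,1]]])

```text
time_s: 3.03
ee_pos: [0.5546, -0.3832, 0.2498]
eef_rot: [3.14, 0.002, -0.047]
force: [-0.2, 0.4, -0.6]
grip_width: 0.0944
```

Run:
```python
from h import *
import pickle
c=cam("wrist"); pickle.dump(c,open("w2.pkl","wb"))
cv2.imwrite("pics/w2.png",cv2.resize(c["frame"],(800,600),interpolation=cv2.INTER_CUBIC))
o=ctrl.get_obs();print(o["ee_pos"],o["eef_rot"],o["force"]); print(proj(c,(.554,-.298,.073))/.7)
```

```text
[ 0.55457143 -0.38337797  0.24973322] [ 3.14025406e+00  1.60673589e-03 -4.69293765e-02] [0.05387467 0.34752019 0.1433763 ]
[395.56111441 145.66026989]
```

View pics/w2.png

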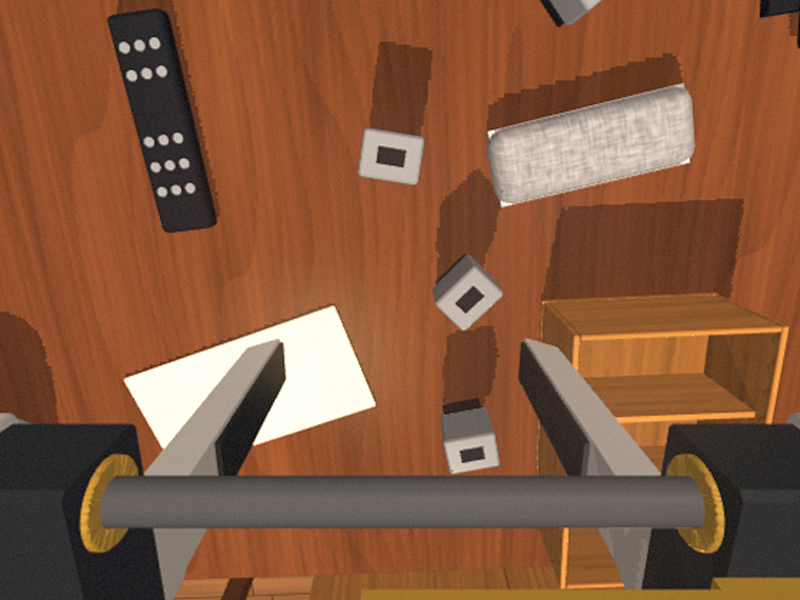

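The plug's top is at display (391,157), slightly rotated and clear of its neighbours.

Run:
```python
from h import *
import pickle
c=pickle.load(open("w2.pkl","rb")); f=c["frame"]
hsv=cv2.cvtColor(f,cv2.COLOR_BGR2HSV)
m=((hsv[...,1]<60)&(hsv[...,2]>110)).astype(np.uint8); r=np.zeros_like(m); r[80:140,240:310]=1
q=max(cv2.findContours(m*r,cv2.RETR_EXTERNAL,cv2.CHAIN_APPROX_NONE)[0],key=cv2.contourArea)
w=np.array([onz(c,u,v,.073)[:2]*1000 for u,v in q[:,0]],np.float32)
(p,s,a)=cv2.minAreaRect(w); print(p,s,a)
yaw=np.radians(a if s[0]>s[1] else a-90); print("yaw",yaw)
o=ctrl.get_obs(); print(rel((p[0]/1e3,p[1]/1e3,.036)).round(2), "turn about tool z:", -(yaw-o["eef_rot"][2]))
```

```text
(550.1340942382812, -304.8233947753906) (33.325313568115234, 43.02578353881836) 78.54288482666016
yaw -0.19996438255498114
[-0.78 -7.85 21.36] turn about tool z: 0.15303500605857753
```

play_rows(steps=[[[-0.8,-7.85,8,0,0,0.153,1],[-0.8,-7.85,8,0,0,0.153,1],[-0.8,-7.85,10,0,0,0.153,1],[-0.8,-7.85,14,0,0,0.153,1],[-0.8,-7.85,17,0,0,0.153,1],[-0.8,-7.85,20,0,0,0.153,1],[-0.8,-7.85,21.4,0,0,0.153,1],[-0.8,-7.85,21.4,0,0,0.153,1],[-0.8,-7.85,21.4,0,0,0.153,1],[-0.8,-7.85,21.4,0,0,0.153,0.4],[-0.8,-7.85,21.4,0,0,0.153,0.2],[-0.8,-7.85,21.4,0,0,0.153,0.2],[-0.8,-7.85,21.4,0,0,0.153,0.2],[-0.8,-7.85,21.4,0,0,0.153,0.2],[-0.8,-7.85,21.4,0,0,0.153,0.2],[-0.8,-7.85,21.4,0,0,0.153,0.2]]], force=25)

```text
time_s: 4.42
ee_pos: [0.5499, -0.3049, 0.0357]
eef_rot: [3.14, 0.001, -0.2]
force: [0.7, 0.0, 0.2]
grip_width: 0.0511
```

play_rows(steps=[[[0,0,0,0,0,0,0.2],[0,0,0,0,0,0,0.2],[0,0,0,0,0,0,0.2],[0,0,0,0,0,0,0.2],[0,0,-2,0,0,0,0.2],[0,0,-5,0,0,0,0.2],[0,0,-8,0,0,0,0.2],[0,0,-11,0,0,0,0.2],[0,0,-11,0,0,0,0.2],[0,0,-11,0,0,0,0.2]]])

```text
time_s: 5.25
ee_pos: [0.5505, -0.305, 0.147]
eef_rot: [3.139, -0.001, -0.2]
force: [-0.2, -0.0, -2.6]
grip_width: 0.0439
```

Run:
```python
from h import *
o=ctrl.get_obs(); print(o["force"],o["grip_width"],rel((.6141,-.0187,.107)).round(2), "turn", o["eef_rot"][2]+.0497)
c=cam("wrist"); cv2.imwrite("pics/w3.png",cv2.resize(c["frame"],(800,600)))
```

```text
[-0.24759233 -0.03153549 -2.6058841 ] 0.04388453403762942 [  0.54 -29.33   3.93] turn -0.15025152581280196
```

View pics/w3.png

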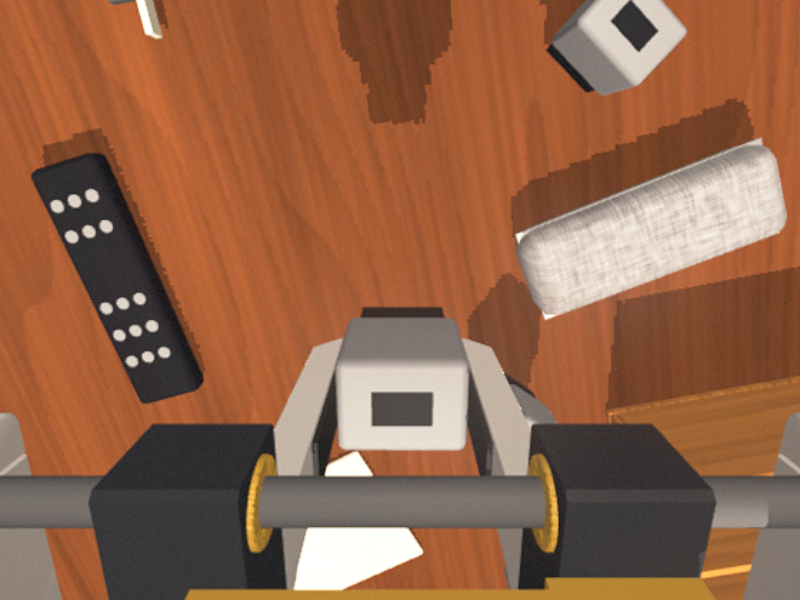

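play_rows(steps=[[[0.5,-15,0,0,0,-0.15,0.2],[0.5,-29.3,0,0,0,-0.15,0.2],[0.5,-29.3,0,0,0,-0.15,0.2],[0.5,-29.3,0,0,0,-0.15,0.2],[0.5,-29.3,0,0,0,-0.15,0.2],[0.5,-29.3,0,0,0,-0.15,0.2],[0.5,-29.3,0,0,0,-0.15,0.2],[0.5,-29.3,0,0,0,-0.15,0.2],[0.5,-29.3,2,0,0,-0.15,0.2],[0.5,-29.3,3.9,0,0,-0.15,0.2],[0.5,-29.3,3.9,0,0,-0.15,0.2],[0.5,-29.3,3.9,0,0,-0.15,0.2],[0.5,-29.3,3.9,0,0,-0.15,0.2]]])

```text
time_s: 6.38
ee_pos: [0.613, -0.0187, 0.106]
eef_rot: [3.14, 0.002, -0.05]
force: [0.3, 0.1, -1.4]
grip_width: 0.0439
```

Run:
```python
from h import *
o=ctrl.get_obs(); print(o["ee_pos"],o["eef_rot"],o["force"],rel((.6141,-.0187,.06)).round(2))
a=[]
for n,(x,y,w,h) in {"side":(260,165,90,70),"scene":(235,205,90,70)}.items():
    c=cam(n); print(n, (proj(c,(.6141,-.0187,.052))-(x,y)).round(1)); a.append(cv2.resize(c["frame"][y:y+h,x:x+w],(396,308),interpolation=cv2.INTER_CUBIC))
w=cam("wrist"); print(w["cx"])
a.append(cv2.resize(w["frame"][180:420,100:460],(396,264)))
cv2.imwrite("pics/ins.png",np.hstack([a[0],a[1]]))
cv2.imwrite("pics/ins.png",np.vstack([np.hstack(a[:2]),np.hstack([a[2],np.zeros_like(a[2])])]))
```

```text
[ 0.61295636 -0.01870834  0.10595457] [ 3.14039714e+00  2.17851844e-03 -5.03024055e-02] [ 0.31371225  0.09397132 -1.37121568] [ 0.12 -0.01  4.6 ]
side [39.5 30.5]
scene [42.2 40.2]
281.17874192540773
```

View pics/ins.png

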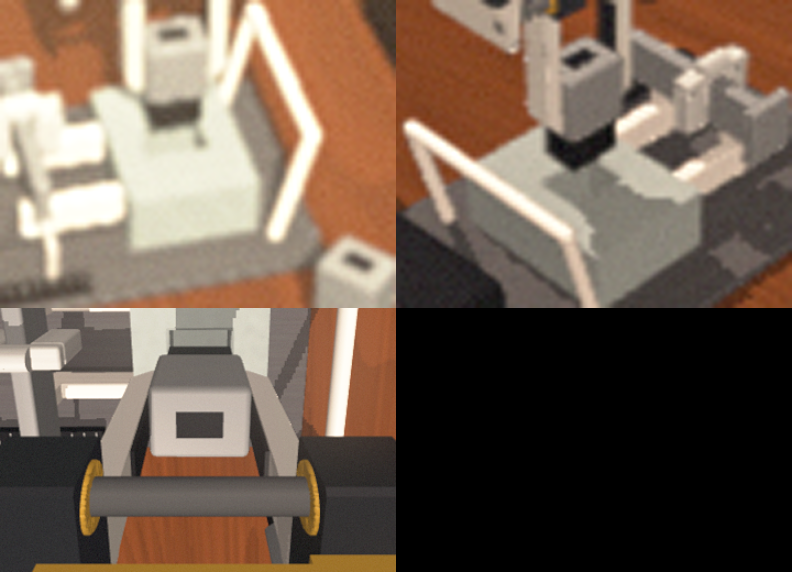

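The plug is centred above the hole in x in the wrist view, so I'm lowering it.

play_rows(steps=[[[0.1,0,0.8,0,0,0,0.2],[0.1,0,1.5,0,0,0,0.2],[0.1,0,2.0,0,0,0,0.2],[0.1,0,2.3,0,0,0,0.2],[0.1,0,2.6,0,0,0,0.2],[0.1,0,2.6,0,0,0,0.2]]])

```text
time_s: 7.03
ee_pos: [0.614, -0.0188, 0.0799]
eef_rot: [3.14, 0.002, -0.05]
force: [-0.8, -0.5, -1.4]
grip_width: 0.0439
```

play_rows(steps=[[[0,0,0.6,0,0,0,0.2],[0,0,1.2,0,0,0,0.2],[0,0,1.7,0,0,0,0.2],[0,0,2.0,0,0,0,0.2],[0,0,2.0,0,0,0,0.2],[0,0,2.0,0,0,0,0.2]]])

```text
time_s: 7.53
ee_pos: [0.6139, -0.0188, 0.0597]
eef_rot: [3.14, 0.002, -0.05]
force: [0.9, -0.1, -0.6]
grip_width: 0.0439
```

Now I'll press lightly until it makes contact.

play_rows(steps=[[[0,0,0.15,0,0,0,0.2],[0,0,0.3,0,0,0,0.2],[0,0,0.3,0,0,0,0.2],[0,0,0.3,0,0,0,0.2]]])

```text
time_s: 7.87
ee_pos: [0.614, -0.0188, 0.0594]
eef_rot: [3.14, 0.001, -0.05]
force: [-15.4, 1.6, 27.8]
grip_width: 0.044
```

play_rows(steps=[[[0,0,0,0,0,0,0.2],[0,0,0,0,0,0,0.65],[0,0,0,0,0,0,0.65],[0,0,0,0,0,0,0.65],[0,0,0,0,0,0,0.65],[0,0,-2,0,0,0,0.65],[0,0,-5,0,0,0,0.65],[0,0,-8,0,0,0,0.65],[0,0,-10,0,0,0,0.65],[0,0,-10,0,0,0,0.65]]])

```text
time_s: 8.7
ee_pos: [0.6158, -0.0188, 0.164]
eef_rot: [3.14, -0.006, -0.05]
force: [-0.6, 0.3, 1.2]
grip_width: 0.0609
```

Run:
```python
from h import *
o=ctrl.get_obs(); print(o["ee_pos"],o["eef_rot"],o["force"],o["grip_width"])
c=cam("side");x,y,w,h=225,155,140,100
a=cv2.resize(c["frame"][y:y+h,x:x+w],(700,500),interpolation=cv2.INTER_CUBIC); cv2.imwrite("pics/rel.png",a)
s=np.array((.6141,-.0187)); ex=np.array((np.cos(.05),-np.sin(.05))); ey=np.array((np.sin(.05),np.cos(.05)))
for b in (-.012,-.018): print(b, s-.105*ex+b*ey, rel((*(s-.105*ex+b*ey),.06)).round(2))
print(proj(c,(*s,.097))-(x,y))
```

```text
[ 0.61576541 -0.01878387  0.16399515] [ 3.1400356  -0.00585159 -0.05022509] [-0.60959213  0.33090476  1.15941144] 0.060946192035103854
-0.012 [ 0.50863147 -0.02543719] [-10.61   1.19  10.1 ]
-0.018 [ 0.5083316  -0.03142969] [-10.61   1.79  10.11]
[74.63025493 29.23584155]
```

View pics/rel.png

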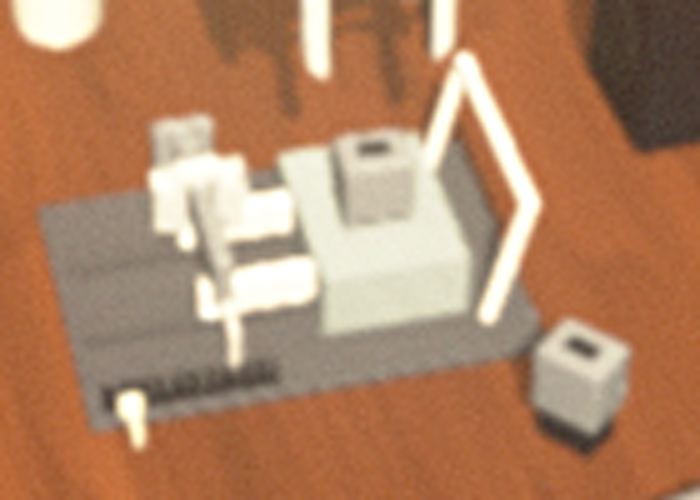

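The plug sits home with its head flush on the housing. Now over the bar, down, and grip.

play_rows(steps=[[[-10.6,1.7,0,0,0,0,0.65],[-10.6,1.7,0,0,0,0,0.65],[-10.6,1.7,0,0,0,0,0.65],[-10.6,1.7,0,0,0,0,0.65],[-10.6,1.7,0,0,0,0,0.65],[-10.6,1.7,3,0,0,0,0.65],[-10.6,1.7,6,0,0,0,0.65],[-10.6,1.7,9,0,0,0,0.65],[-10.6,1.7,10.1,0,0,0,0.65],[-10.6,1.7,10.1,0,0,0,0.65],[-10.6,1.7,10.1,0,0,0,0.65],[-10.6,1.7,10.1,0,0,0,0.65]]])

```text
time_s: 9.75
ee_pos: [0.5096, -0.0306, 0.0614]
eef_rot: [3.14, -0.005, -0.05]
force: [-0.0, -0.2, 1.0]
grip_width: 0.0611
```

Run:
```python
from h import *
o=ctrl.get_obs(); print(o["ee_pos"],o["eef_rot"],o["force"],o["grip_width"])
c=cam("wrist"); cv2.imwrite("pics/bar.png",c["frame"])
```

```text
[ 0.50963949 -0.03061734  0.06143829] [ 3.13994452 -0.00484641 -0.05010112] [-0.00549277 -0.21921673  1.00993364] 0.06113362733781474
```

View pics/bar.png

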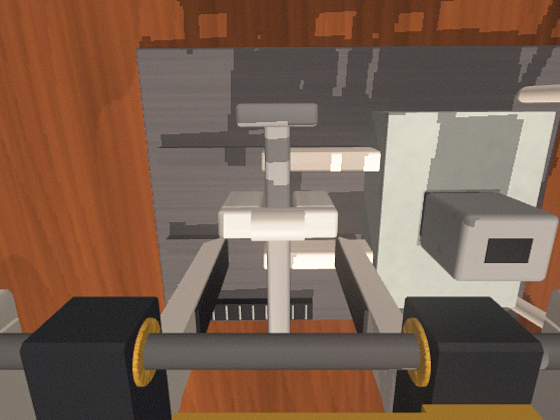

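The fingers are astride the bar on the cam's -y side, so I'm closing now.

play_rows(steps=[[[0,0,0,0,0,0,0],[0,0,0,0,0,0,0],[0,0,0,0,0,0,0],[0,0,0,0,0,0,0],[0,0,0,0,0,0,0],[0,0,0,0,0,0,0],[0,0,0,0,0,0,0],[0,0,0,0,0,0,0],[0,0,0,0,0,0,0],[0,0,0,0,0,0,0],[0,0,0,0,0,0,0]]], force=15)

```text
time_s: 10.72
ee_pos: [0.5081, -0.0305, 0.0614]
eef_rot: [3.14, -0.001, -0.05]
force: [-11.3, -0.3, 8.7]
grip_width: 0.0116
```

play_rows(steps=[[[-0.8,0,0,0,0,0,0],[-1.6,0,0,0,0,0,0],[-2.4,0,0,0,0,0,0],[-3.2,0,0,0,0,0,0],[-4,0,0,0,0,0,0],[-4.8,0,0,0,0,0,0],[-5.5,0,0,0,0,0,0],[-6,0,0,0,0,0,0],[-6.3,0,0,0,0,0,0],[-6.3,0,0,0,0,0,0],[-6.3,0,0,0,0,0,0],[-6.3,0,0,0,0,0,0],[-6.3,0,0,0,0,0,0]]])

```text
time_s: 11.8
ee_pos: [0.4448, -0.0277, 0.0614]
eef_rot: [3.139, -0.002, -0.05]
force: [3.4, -4.6, -1.1]
grip_width: 0.0121
```

Run:
```python
from h import *
o=ctrl.get_obs(); print(o["ee_pos"],o["eef_rot"],o["force"],o["grip_width"])
e=np.array((np.cos(.05),-np.sin(.05))); print("leg",-(np.array(o["ee_pos"][:2])-(.5081,-.0305))@e)
c=cam("side");x,y,w,h=215,175,100,85
cv2.imwrite("pics/pull.png",cv2.resize(c["frame"][y:y+h,x:x+w],(700,595),interpolation=cv2.INTER_CUBIC))
import pickle; pickle.dump(c,open("s2.pkl","wb"))
w=cam("wrist"); cv2.imwrite("pics/pullw.png",w["frame"])
```

```text
[ 0.44483028 -0.02774995  0.06144646] [ 3.13928976e+00 -1.95633188e-03 -4.98240774e-02] [ 3.3824412  -4.6300124  -1.05094054] 0.012123563208813267
leg 0.06332809367460472
```

View pics/pull.png

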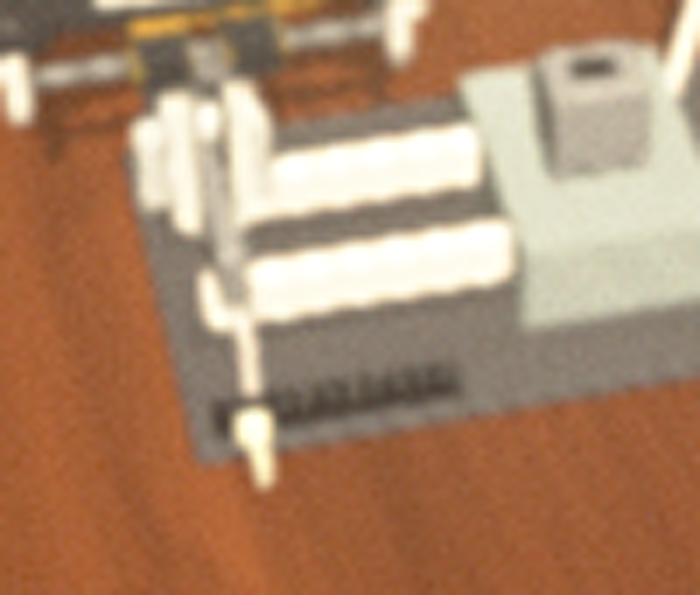

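The pointer meets the clip stem in line, at display about (255,395-485), and the leg reads 63 mm. After a short pause I'll ease the grip and slide the cam.

play_rows(steps=[[[0,0,0,0,0,0,0],[0,0,0,0,0,0,0],[0,0,0,0,0,0,0],[0,-0.4,0,0,0,0,0],[0,-0.8,0,0,0,0,0],[0,-1.2,0,0,0,0,0],[0,-1.6,0,0,0,0,0],[0,-2.0,0,0,0,0,0],[0,-2.0,0,0,0,0,0]]], force=8)

```text
time_s: 12.65
ee_pos: [0.4459, -0.0083, 0.0616]
eef_rot: [3.138, -0.003, -0.049]
force: [3.3, -8.1, -0.2]
grip_width: 0.0121
```

play_rows(steps=[[[0,-0.4,0,0,0,0,0],[0,-0.8,0,0,0,0,0],[0,-1.2,0,0,0,0,0],[0,-1.6,0,0,0,0,0],[0,-2.0,0,0,0,0,0],[0,-2.3,0,0,0,0,0],[0,-2.5,0,0,0,0,0],[0,-2.5,0,0,0,0,0]]])

```text
time_s: 13.32
ee_pos: [0.4472, 0.0159, 0.0616]
eef_rot: [3.136, -0.003, -0.049]
force: [3.1, -10.2, -0.6]
grip_width: 0.0121
```

play_rows(steps=[[[0,-0.15,0,0,0,0,0],[0,-0.3,0,0,0,0,0],[0,-0.4,0,0,0,0,0],[0,-0.4,0,0,0,0,0]]])

```text
time_s: 13.65
ee_pos: [0.4473, 0.0179, 0.0617]
eef_rot: [3.132, -0.003, -0.048]
force: [3.0, -25.0, -1.4]
grip_width: 0.0121
```

Run:
```python
from h import *
import pickle
o=ctrl.get_obs(); print(o["ee_pos"],o["force"])
d=np.array(o["ee_pos"][:2])-(.6141,-.0187); print("local",d@(np.cos(.05),-np.sin(.05)),d@(np.sin(.05),np.cos(.05)))
c=cam("wrist"); pickle.dump(c,open("w5.pkl","wb"))
cv2.imwrite("pics/cam.png",cv2.resize(c["frame"][60:300,120:440],(800,600),interpolation=cv2.INTER_CUBIC))
```

```text
[0.44725955 0.01786882 0.0616707 ] [  2.9645033  -24.95853837  -1.42676785]
local -0.1684596224068897 0.028184568058498196
```

View pics/cam.png

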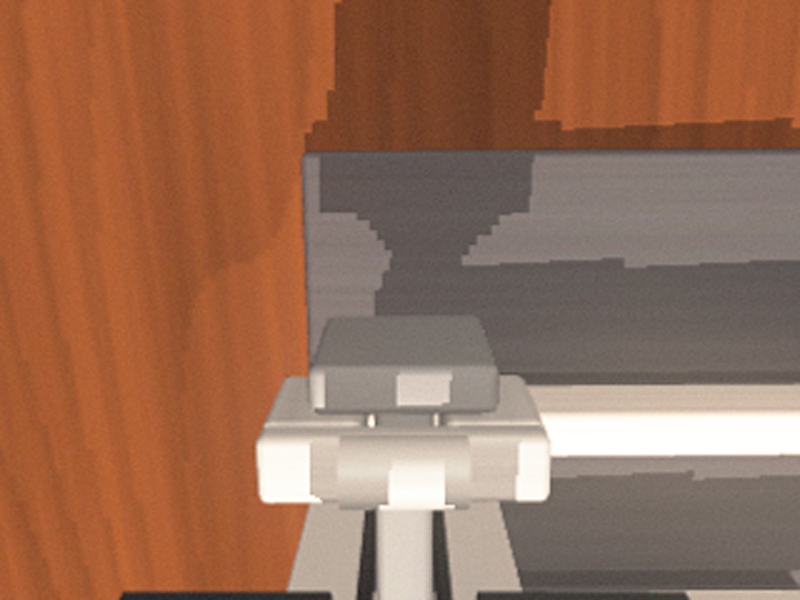

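play_rows(steps=[[[0,0.1,0,0,0,0,0],[0,0.1,0,0,0,0,0],[0,0.1,0,0,0,0,0],[0,0.1,0,0,0,0,0],[0,0.1,0,0,0,0,0],[0,0.1,0,0,0,0,0]]])

```text
time_s: 14.2
ee_pos: [0.4472, 0.0168, 0.0617]
eef_rot: [3.132, -0.003, -0.048]
force: [2.9, -3.5, -0.0]
grip_width: 0.0119
```

Run:
```python
from h import *
import pickle
c=pickle.load(open("w5.pkl","rb"))
def loc(p):
    d=p[:2]-np.array((.6141,-.0187)); return (d@(np.cos(.05),-np.sin(.05)),d@(np.sin(.05),np.cos(.05)))
for n,x,y,z in [("cam near edge",290,430,.093),("cam far edge",290,378,.093),("cheek near",405,365,.09),("cheek far",405,317,.09)]:
    print(n,np.round(loc(onz(c,120+x*.4,60+y*.4,z)),4))
o=ctrl.get_obs(); print(o["ee_pos"],o["force"],o["grip_width"],o["time_s"],loc(np.array(o["ee_pos"])))
```

```text
cam near edge [-0.1898  0.0527]
cam far edge [-0.1894  0.0629]
cheek near [-0.1683  0.0645]
cheek far [-0.1683  0.0737]
[0.44722278 0.01676636 0.06173956] [ 2.88941702 -3.51898697 -0.01868404] 0.01186127967657717 14.2 (np.float64(-0.16844124429285684), np.float64(0.027081650770826176))
```

```bash
python3 -c "
from station import ctrl
print(ctrl.hand_in()); o=ctrl.get_obs(); print(o['ee_pos'],o['force'],o['grip_width'])"
```

```text
the job is handed in; nothing more can be done
None
the job is handed in; nothing more can be done
```

The job is handed in, with the battery block in the socket, the cam lever closed and the gripper still holding the leg at the mark. No verdict was reported.

- **Battery block:** I took the block nearest the base, about 0.63 m away. It went into the socket freely, and I pressed until the contact force reached about 28 N. I then let go; the picture afterwards shows its head resting flat on the housing.
- **Leg:** I gripped the bar and pulled it out about 63 mm. The side picture shows the pointer in line with the mark's stem, and at the end the bar was within about 1 mm of my measured mark.
- **Cam lever:** I slid it along the bar with the leg held at the mark. The push force rose to 25 N at the end stop, and I then backed off 1 mm. In the last wrist picture its far edge is at about 53 mm along the bar, where fully closed is 52 mm.
- **Final hold:** The fingers are still shut on the bar, with a set grip of 8 N and an opening of 11.9 mm. The robot's clock read 14.2 s before I handed in.

**A check that disagreed:** my first reading of the cam and cheek positions came out about 9 mm too far along the bar. I had mistaken their side faces for their tops. Read again with the right edges, both agree with the closed position.

I didn't take a last picture of the whole table. The final state rests on the measured arm pose, the forces and that last wrist view, and I did not re-measure the candle, mug, remote and case.

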